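Find the rocking corner of the manicure tray and press its shim flat

TASK

The manicure tray on the sill rocks. With closed fingertips press down on its corners, one at a time, until you find the one that sinks, then press that corner's steel shim tab fully flat. Leave the other three shims as they are, and do not lift, shift or upset the tray or anything that stands about.

Things in the scene. Friction and masses are not known exactly. Their poses are not given: they have to be found in the camera images.
- tray: Slate-grey melamine tray, 180 (x) x 240 (y) mm, loose on four feet that look alike; origin at the centre of its underside, 30 mm above the sill when level; x to its far edge, y to its left. A flat solid ear (40 x 40 mm) in each corner, over a foot. A bamboo rack (36 x 160 mm) fixed across the middle; its five bottles' caps reach 64 mm above the tray's underside.
- ear_near_left (a point): Centre of the top face of the tray's near left corner ear (40 x 40 mm, 42 mm above the sill when level): the place to press that corner; moves with the tray. Three ears do not give. The fourth, not known beforehand, sinks 5 mm under about 7 N, and rises again when let go.
- ear_near_right (a point): Centre of the top face of the tray's near right corner ear (40 x 40 mm, 42 mm above the sill when level): the place to press that corner; moves with the tray. Three ears do not give. The fourth, not known beforehand, sinks 5 mm under about 7 N, and rises again when let go.
- ear_far_left (a point): Centre of the top face of the tray's far left corner ear (40 x 40 mm, 42 mm above the sill when level): the place to press that corner; moves with the tray. Three ears do not give. The fourth, not known beforehand, sinks 5 mm under about 7 N, and rises again when let go.
- ear_far_right (a point): Centre of the top face of the tray's far right corner ear (40 x 40 mm, 42 mm above the sill when level): the place to press that corner; moves with the tray. Three ears do not give. The fourth, not known beforehand, sinks 5 mm under about 7 N, and rises again when let go.
- shim_near_left (a joint): Angle (rad) of the stainless tilting shim beside the near left ear: 0 = flat down, 0.37 to 0.43 at the start. A flip cam held by friction, hinged 3 mm inside the tray's side edge, below it, with a short strut under the tray: when that corner sinks, the outer tab is kicked up to 0.55 to 0.65 and stays up; pressed flat (1 to 3 N on the tab) the strut stands upright and props the corner, which then sinks no more than 1 mm.
- pad_near_left (a point): Middle of the upper face of the near left shim's outer tab (tab 26 mm along the tray's edge, 3 mm thick, ending 46 mm from the hinge), 32 mm out from the hinge; when flat, 49 mm outwards (tray's +y) from the centre of its ear: and 9 mm above the sill: the place to press. Moves with the tab.
- shim_near_right (a joint): Angle (rad) of the stainless tilting shim beside the near right ear: 0 = flat down, 0.37 to 0.43 at the start. A flip cam held by friction, hinged 3 mm inside the tray's side edge, below it, with a short strut under the tray: when that corner sinks, the outer tab is kicked up to 0.55 to 0.65 and stays up; pressed flat (1 to 3 N on the tab) the strut stands upright and props the corner, which then sinks no more than 1 mm.
- pad_near_right (a point): Middle of the upper face of the near right shim's outer tab (tab 26 mm along the tray's edge, 3 mm thick, ending 46 mm from the hinge), 32 mm out from the hinge; when flat, 49 mm outwards (tray's -y) from the centre of its ear: and 9 mm above the sill: the place to press. Moves with the tab.
- shim_far_left (a joint): Angle (rad) of the stainless tilting shim beside the far left ear: 0 = flat down, 0.37 to 0.43 at the start. A flip cam held by friction, hinged 3 mm inside the tray's side edge, below it, with a short strut under the tray: when that corner sinks, the outer tab is kicked up to 0.55 to 0.65 and stays up; pressed flat (1 to 3 N on the tab) the strut stands upright and props the corner, which then sinks no more than 1 mm.
- pad_far_left (a point): Middle of the upper face of the far left shim's outer tab (tab 26 mm along the tray's edge, 3 mm thick, ending 46 mm from the hinge), 32 mm out from the hinge; when flat, 49 mm outwards (tray's +y) from the centre of its ear: and 9 mm above the sill: the place to press. Moves with the tab.
- shim_far_right (a joint): Angle (rad) of the stainless tilting shim beside the far right ear: 0 = flat down, 0.37 to 0.43 at the start. A flip cam held by friction, hinged 3 mm inside the tray's side edge, below it, with a short strut under the tray: when that corner sinks, the outer tab is kicked up to 0.55 to 0.65 and stays up; pressed flat (1 to 3 N on the tab) the strut stands upright and props the corner, which then sinks no more than 1 mm.
- pad_far_right (a point): Middle of the upper face of the far right shim's outer tab (tab 26 mm along the tray's edge, 3 mm thick, ending 46 mm from the hinge), 32 mm out from the hinge; when flat, 49 mm outwards (tray's -y) from the centre of its ear: and 9 mm above the sill: the place to press. Moves with the tab.
- bottle1: Closed polish bottle, 23 mm diameter, 58 mm tall, in slot 1 of the rack counted from the right; origin at the centre of its underside. Bystander.
- bottle2: Closed polish bottle, 23 mm diameter, 58 mm tall, in slot 2 of the rack counted from the right; origin at the centre of its underside. Bystander.
- bottle3: Closed polish bottle, 23 mm diameter, 58 mm tall, in slot 3 of the rack counted from the right; origin at the centre of its underside. Bystander.
- bottle4: Closed polish bottle, 23 mm diameter, 58 mm tall, in slot 4 of the rack counted from the right; origin at the centre of its underside. Bystander.
- bottle5: Closed polish bottle, 23 mm diameter, 58 mm tall, in slot 5 of the rack counted from the right; origin at the centre of its underside. Bystander.
- dish: White ceramic dish, 48 mm across, 16 mm high, on the near part of the tray; origin at the centre of its underside. Bystander.
- rest: Purple hard silicone finger rest, 24 x 60 x 17 mm, on the far part of the tray; origin at the centre of its underside. Bystander.
- pusher: Stainless cuticle pusher, 10 x 122 x 5 mm, lying along the tray's far edge; origin at the centre of its underside. Bystander.
- remover: Closed bottle, 52 mm diameter, 120 mm tall, on the sill to the left; origin at the centre of its underside. Bystander.
- buffer: White nail buffer block, 30 x 95 x 26 mm, on the sill to the right; origin at the centre of its underside. Bystander.
- pad_cup: Glass cup, 72 mm across, 70 mm high, on the sill to the right; origin at the centre of its underside. Bystander.

How it is judged (in metres and radians):
On the way, in this order (a step that is already met when the one before it is completed fails the run):
1. the loose corner is pressed down with the fingers, so that its shim springs up (((value of joint shim_near_left above 0.52 rad and contact force between the fingers and tray above 1 N and height (world z) of ear_near_left below 0.0385 m) or (value of joint shim_near_right above 0.52 rad and contact force between the fingers and tray above 1 N and height (world z) of ear_near_right below 0.0385 m) or (value of joint shim_far_left above 0.52 rad and contact force between the fingers and tray above 1 N and height (world z) of ear_far_left below 0.0385 m) or (value of joint shim_far_right above 0.52 rad and contact force between the fingers and tray above 1 N and height (world z) of ear_far_right below 0.0385 m))), for 0.05 s.
2. the sprung shim is pressed flat: one shim is flat and none stands sprung up (((value of joint shim_near_left below 0.08 rad and value of joint each of shim_near_right, shim_far_left, shim_far_right above 0.28 rad) or (value of joint shim_near_right below 0.08 rad and value of joint each of shim_near_left, shim_far_left, shim_far_right above 0.28 rad) or (value of joint shim_far_left below 0.08 rad and value of joint each of shim_near_left, shim_near_right, shim_far_right above 0.28 rad) or (value of joint shim_far_right below 0.08 rad and value of joint each of shim_near_left, shim_near_right, shim_far_left above 0.28 rad)) and value of joint each of shim_near_left, shim_near_right, shim_far_left, shim_far_right below 0.48 rad), for 0.1 s.
At the end, for the whole second after the job is handed in: The shim of the corner that rocked is flat (below 0.08 rad), the other three still stand as at the start (above 0.28 rad, none sprung up beyond 0.48 rad); the tray is level within 0.015 rad, at rest and within 20 mm of where it was; the bottles are upright (all of step 2 and angle between tray's own z axis and vertical below 0.015 rad and distance of tray from where it was at the start of the episode below 0.02 m and linear speed of tray below 0.02 m/s and angle between each of bottle1, bottle2, bottle3, bottle4, bottle5, remover's own z axis and vertical below 0.3 rad); the robot touches nothing.
It fails at once if a second shim is pressed flat (value of joint each of shim_near_left, shim_near_right below 0.08 rad or value of joint each of shim_near_left, shim_far_left below 0.08 rad or value of joint each of shim_near_left, shim_far_right below 0.08 rad or value of joint each of shim_near_right, shim_far_left below 0.08 rad or value of joint each of shim_near_right, shim_far_right below 0.08 rad or value of joint each of shim_far_left, shim_far_right below 0.08 rad).
It fails at once if the tray is lifted or carried (origin more than 15 mm up, or shifted 30 mm) (height (world z) of tray above 0.045 m or distance of tray from where it was at the start of the episode above 0.03 m).
It fails at once if a bystander is moved or lifted more than 30 mm, or a bottle is tipped over (distance of any of bottle1, bottle2, bottle3, bottle4, bottle5, dish, rest, pusher, remover, buffer, pad_cup from where it was at the start of the episode above 0.03 m or angle between any of bottle1, bottle2, bottle3, bottle4, bottle5, remover's own z axis and vertical above 0.5 rad).
It also fails if it takes over 64 s, if anything falls off the work surface, if the arm or the gripper's body presses on something with over 40 N, if the wrist force passes 120 N, or if a joint passes its speed limit or range.

ROBOT

A 6-joint arm with a two-finger parallel gripper is mounted at the origin on the work surface. World frame = base frame: x ahead of the robot, y to its left, z up, the work surface at z = 0. Lengths are in mm, angles in rad, forces in N, time in s.
With the tool pointing down it reaches from about 250 to 800 mm from the base axis. Payload 8.5 kg.
Tool frame: the origin (TCP) lies at the very end of the fingers, on their centre line; the grasp point (between the pads) lies behind it (manip.grasp_offset is the z of the grasp point in the tool frame, in mm); z points along the fingers, y is the line along which they close (so a half turn about z gives the same grasp; the last joint's range is limited). The gripper opens to 85 mm and grips with 20 to 120 N. Pads are 22 mm wide; open, the fingers measure 114 mm over their backs; the gripper's body (76 mm by 85 mm) begins 54 mm behind the grasp point. The pads swing forward as they close: fully open they stand 13 mm farther back than shut.
Start: joints at [1.24, 0.238, -0.013, 1.319, 0, 1.571], TCP at [170.504, 496.495, 231.276] pointing down, gripper open.
Joint ranges: [-2.66, 2.66], [-1.03, 1.9], [-1.14, 1.46], [-1.82, 2.27], [-1.45, 1.34], [-3.14, 3.14]. Speed limits (rad/s): [2.22, 2.22, 2.79, 3.14, 3.14, 3.14].

INTERFACE

Orientations are given as a unit quaternion [x, y, z, w].
In Python, from cell import manip gives the robot as it stands. The module is installed in compiled form; this text tells all that it offers.
- The arm moves only by the tool servo_tool, never from a script. Its argument "rows" is a list of rows, each an object with "translation": the shift along the tool's x, y, z in units of 50 mm (1.0 is 50 mm), a list of three; "spin": the turn about the tool's z in units of 8 degrees (1.0 is 8 degrees); "grip": the closure, from 0 (fully open) to 1 (shut). A call has 1 to 12 rows; each row shifts and turns the commanded pose from where the row before left it, along the tool's axes as they then stand; what a row does not reach is not made up. A row lasts 1/10 s, in which the tool goes at most 50 mm and 8.59 degrees, less where a joint would pass 70% of its speed; a pose out of reach is approached as far as the arm can. A call is refused whole if a number of a shift passes 1 or a number of a turn 1, either way. A call with a gripper value outside its range is refused whole. The fingers move at their own pace and stop on an object; the grip force is fixed at half the most. Time passes only in rows, so rows that do not move let the fingers close. It gives the time, the measured TCP pose, the force, the opening and the grip force at its end, in the units of the state.
- manip.state(): the state, without advancing time (a new reading comes with each control period).
- manip.snapshot(name): name is "side" or "top" or "wrist"; returns a dict with "frame" (384x512x3 uint8, red, green, blue), "range_z" (384x512 float32, mm along the optical axis (not along the pixel's ray), 0 where there is no reading), "fx", "fy", "cx", "cy" (pixels), "T" (4x4, takes a point from camera to world coordinates); the wrist camera has in their place "T_tool_cam" (4x4, takes a point from camera to tool coordinates, whose origin is the TCP and whose axes are the flange's). Camera axes: x right, y down, z forward; pixel columns grow to the right and rows downward; lengths in mm; the calibration is good to about 2 mm. A picture is of the moment at which its call begins: read the wrist's pose just before it.
- manip.close_job(): hands the job in; it is judged then, once.
The state is a dict: "time": time; "qpos": joint angles; "qd": joint speeds; "joint_efforts": joint torques, N m; "ee_pos": TCP position; "ee_rot": TCP orientation; "force": force on the tool from outside, world axes, zero at the start; "ft_torque": the same for the moment, N m; "finger_gap": finger opening in mm; "grasp_force": force on a finger pad.
Only numpy, scipy, OpenCV 4.12 (cv2) and the standard library are available. Lean on these libraries where they do the work, as an engineer would, in place of code of your own. Each camera call takes 0.05 s, during which the arm holds its last target. There are 200 camera calls.

## Working session

There is one attempt and no reset: what is moved stays moved. The work goes in short steps, Python scripts to look and compute and a tool call to move; the robot and the scene stay as the last step left them, time stands still between calls to the robot, and variables do not carry over. Pictures are saved under pics/ and viewed, at most 10 in all, crops included, and the job is handed in when it is done.

Besides the shell and the picture viewer there is one more tool, called after ">>>" by a JSON object that holds its "method" and its "body". servo_tool: Moves the arm, as the interface text tells. Its arguments: {"type":"object","properties":{"rows":{"type":"array","items":{"type":"object","properties":{"translation":{"type":"array","items":{"type":"number"}},"spin":{"type":"number"},"grip":{"type":"number"}}}}},"required":["rows"]}

```bash
mkdir -p pics
cat > h.py <<'E'
import numpy as np, cv2
from cell import manip
def pts(s):
    z=s["range_z"]; v,u=np.mgrid[:384,:512]
    P=np.stack([(u-s["cx"])/s["fx"]*z,(v-s["cy"])/s["fy"]*z,z,np.ones_like(z)],-1)
    return (P@np.array(s["T"]).T)[...,:3]
E
python3 - <<'E'
from h import *
st=manip.state(); print(st)
for n in("top","side"):
    s=manip.snapshot(n); cv2.imwrite(f"pics/{n}0.png",s["frame"][...,::-1]); np.savez(f"{n}0.npz",**s)
    print(n,np.round(s["T"],3).tolist(),s["fx"],(s["range_z"]>0).mean())
E
```

```text
{'time': 0.0, 'qpos': array([ 1.24000909e+00,  2.38797099e-01, -1.42691797e-02,  1.31917728e+00,
        1.20850107e-05,  1.57078999e+00]), 'qd': array([-0.00096778, -0.00068456, -0.00151598,  0.00015409,  0.00059276,
       -0.00307298]), 'joint_efforts': array([ 1.32139656e-03, -5.38780940e+01,  3.46438336e+01,  1.84546353e-02,
        5.60982505e-05,  6.58963913e-06]), 'ee_pos': array([170.37588559, 496.1487301 , 230.66324232]), 'ee_rot': array([ 1.64637426e-01,  9.86353889e-01, -7.12744355e-04, -1.25098589e-04]), 'force': array([-0.46468701,  1.087344  ,  0.51786387]), 'ft_torque': array([0.01938788, 0.00557486, 0.05188059]), 'grasp_force': 0.0, 'finger_gap': 85.59274567742266}
top [[-0.0, -0.981, 0.195, 364.299], [-1.0, 0.001, 0.002, -26.458], [-0.002, -0.195, -0.981, 1088.413], [0.0, 0.0, 0.0, 1.0]] 440.1201244216164 0.995880126953125
side [[0.73, -0.462, 0.504, 15.18], [-0.684, -0.51, 0.522, -591.093], [0.016, -0.726, -0.688, 810.58], [0.0, 0.0, 0.0, 1.0]] 435.34566542052005 0.9961446126302084
```

View pics/top0.png

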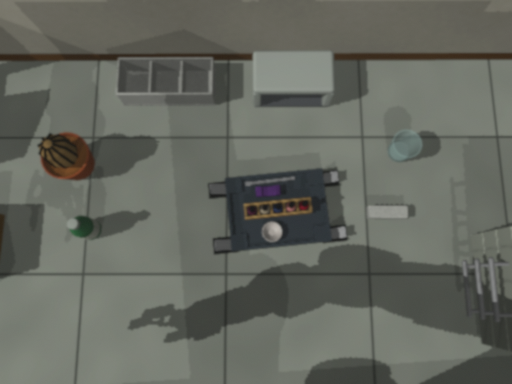

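View pics/side0.png

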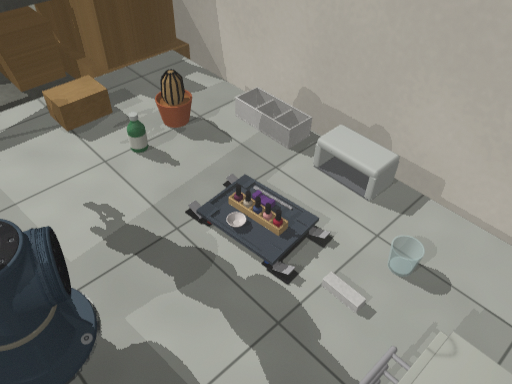

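The top view shows the tray at about (229–330, 168–252), with its four tabs near (218,188), (222,245), (333,177) and (340,233). The buffer and cup are to the right and the remover bottle is far to the left. Next I'll measure the tray's pose.

Run:
```python
from h import *
for n in("top","side"):
    s=dict(np.load(f"{n}0.npz")); P=pts(s)
    x,y,z=P[...,0],P[...,1],P[...,2]
    print(n,"sill z",np.median(z[(abs(x-450)<200)&(abs(y)<300)]))
    hs=s["frame"].astype(int); 
    m=((z>28)&(z<46)&(x>200)&(x<700)&(abs(y)<260)).astype(np.uint8)
    m=cv2.morphologyEx(m,cv2.MORPH_OPEN,np.ones((9,9)))
    k,l,st,c=cv2.connectedComponentsWithStats(m)
    i=1+np.argmax(st[1:,4]); Q=P[l==i]
    r=cv2.minAreaRect(Q[:,:2].astype(np.float32)); print(r,np.percentile(Q[:,2],[5,50,95]))
    c=np.array(r[0]);a=r[2] if r[1][0]<r[1][1] else r[2]-90
    a=(a+90)%180-90; a=np.radians(a); ux=np.array([np.cos(a),np.sin(a)]);uy=np.array([-ux[1],ux[0]])
    print("yaw deg",np.degrees(a))
    for nx,sx in(("near",-1),("far",1)):
        for ny,sy in(("left",1),("right",-1)):
            e=c+sx*70*ux+sy*100*uy; p=c+sx*70*ux+sy*146*uy
            d=np.hypot(x-e[0],y-e[1])<12; d2=np.hypot(x-p[0],y-p[1])<9
            print(nx,ny,e.round(1),z[d].mean().round(1),"pad",p.round(1),z[d2].mean().round(1),z[d2].max().round(1))
```

```text
top sill z 0.8503186697093952
((534.0252075195312, -18.77322769165039), (117.03120422363281, 179.2698974609375), 89.40826416015625) [33.3219319  37.15490096 43.63012593]
yaw deg 89.40826416015625
near left [433.3 -87.7] 0.4 pad [387.3 -87.3] 0.5 4.9
near right [633.3 -89.8] 19.9 pad [679.3 -90.3] 0.3 4.2
far left [434.8  52.3] 7.4 pad [388.8  52.7] -0.1 5.2
far right [634.7  50.2] 0.2 pad [680.7  49.7] -0.0 4.7
side sill z 1.1628341391319736
((540.1182861328125, -130.7841796875), (183.01412963867188, 140.63133239746094), 5.701868534088135) [34.27966171 37.48903452 43.8069142 ]
yaw deg -84.29813146591188
near left [632.7 -51.2] 41.9 pad [678.4 -46.6] 0.2 2.9
near right [433.7 -71.1] 6.7 pad [387.9 -75.6] 0.4 3.3
far left [ 646.6 -190.5] 2.2 pad [ 692.4 -185.9] 0.3 4.8
far right [ 447.6 -210.4] 3.5 pad [ 401.8 -214.9] 0.5 3.0
```

Run:
```python
from h import *
for n in("top","side"):
    s=dict(np.load(f"{n}0.npz")); P=pts(s)
    x,y,z=P[...,0],P[...,1],P[...,2]
    m=((z>28)&(z<100)&(x>350)&(x<700)&(y>-230)&(y<150)).astype(np.uint8)
    m=cv2.morphologyEx(m,cv2.MORPH_OPEN,np.ones((5,5)))
    k,l,st,c=cv2.connectedComponentsWithStats(m)
    i=1+np.argmax(st[1:,4]); Q=P[l==i]; Q=Q[Q[:,2]<46]
    r=cv2.minAreaRect(Q[:,:2].astype(np.float32)); print(n,r,st[1:].tolist(),np.percentile(Q[:,2],[5,50,95]))
    c=np.array(r[0]);a=r[2] if r[1][0]<r[1][1] else r[2]-90
    a=(a+90)%180-90; a=np.radians(a); ux=np.array([np.cos(a),np.sin(a)]);uy=np.array([-ux[1],ux[0]])
    print("yaw deg",np.degrees(a))
    for nx,sx in(("near",-1),("far",1)):
        for ny,sy in(("left",1),("right",-1)):
            e=c+sx*70*ux+sy*100*uy; p=c+sx*70*ux+sy*146*uy
            d=np.hypot(x-e[0],y-e[1])<12; d2=np.hypot(x-p[0],y-p[1])<9
            print(nx,ny,e.round(1),z[d].mean().round(1),"pad",p.round(1),z[d2].mean().round(1),z[d2].max().round(1))
    m=((z>8)&(x>330)&(x<720)&(y>-400)&(y<250)).astype(np.uint8)
    k,l,st,c=cv2.connectedComponentsWithStats(m)
    for j in range(1,k):
        if st[j,4]>40: q=P[l==j]; print(st[j].tolist(),q.min(0).round(),q.max(0).round())
```

```text
top ((536.6605224609375, -83.14152526855469), (180.6628875732422, 240.195068359375), 5.826202392578125) [[225, 169, 107, 83, 7306]] [33.51574208 37.67475404 44.23085568]
yaw deg 5.826202392578125
near left [456.9   9.2] 41.9 pad [452.2  55. ] 21.1 27.3
near right [ 477.2 -189.7] 42.7 pad [ 481.8 -235.5] 22.0 27.6
far left [596.1  23.4] 42.1 pad [591.5  69.2] 21.0 25.7
far right [ 616.5 -175.5] 42.2 pad [ 621.1 -221.3] 21.2 26.8
[388, 132, 22, 30, 281] [ 364. -400.    8.] [ 720.  -26. 1088.]
[210, 168, 137, 85, 8030] [ 364. -249.    8.] [ 638.   84. 1088.]
[367, 206, 41, 14, 519] [ 364. -400.    8.] [ 547.  -26. 1088.]
side ((535.444091796875, -80.60243225097656), (183.94979858398438, 242.99578857421875), 5.745591640472412) [[197, 176, 121, 88, 5669]] [34.23636587 38.14099604 44.16768301]
yaw deg 5.745591640472412
near left [455.8  11.9] 35.5 pad [451.2  57.7] 21.1 25.5
near right [ 475.8 -187.1] 34.5 pad [ 480.4 -232.9] 18.1 27.6
far left [595.1  25.9] 42.3 pad [590.5  71.7] 20.7 28.2
far right [ 615.1 -173.1] 40.6 pad [ 619.7 -218.9] 15.6 26.4
[188, 174, 142, 101, 6247] [ 433. -247.    8.] [637.  86.  98.]
[388, 235, 27, 38, 592] [ 653. -400.    8.] [ 720. -358.   73.]
[322, 272, 44, 40, 746] [ 514. -400.    8.] [ 547. -305.   30.]
```

>>> {"method": "servo_tool", "body": {"rows": [{"translation": [0,0,0],"spin": -0.8,"grip": 1},{"translation": [0,0,0],"spin": -0.8,"grip": 1},{"translation": [0,0,0],"spin": -0.8,"grip": 1},{"translation": [0,0,0],"spin": -0.7,"grip": 1},{"translation": [0,0,0],"spin": 0,"grip": 1}]}}

```text
time: 0.6
ee_pos: [170.4, 496.3, 230.9]
ee_rot: [-0.052, 0.999, -0.0, -0.0]
force: [0.2, 0.4, 0.8]
finger_gap: 12.0
grasp_force: 0.0
```

```bash
cat >> h.py <<'E'
from scipy.spatial.transform import Rotation as R
C=np.array([536.,-82.]); A=np.radians(5.8); UX=np.array([np.cos(A),np.sin(A)]);UY=np.array([-UX[1],UX[0]])
def where():
    s=manip.state(); d=np.array(s["ee_pos"]); r=R.from_quat(s["ee_rot"]).as_matrix()
    print("t %.2f tcp"%s["time"],d.round(1),"F",np.round(s["force"],1),"gap %.1f"%s["finger_gap"],"q6 %.2f"%s["qpos"][5],"toolx deg %.1f"%np.degrees(np.arctan2(r[1,0],r[0,0])), "tilt",r[:2,2].round(4))
    return s,d,r
def to(tx,ty,z):
    s,d,r=where(); w=C+tx*UX+ty*UY
    print("target",w.round(1),z,"units",(r.T@(np.array([*w,z])-d)/50).round(3))
E
python3 -c "
from h import *
to(-70,100,210); print(manip.grasp_offset)"
```

```text
t 0.60 tcp [170.4 496.3 230.9] F [0.2 0.4 0.8] gap 12.0 q6 1.14 toolx deg -174.1 tilt [-0.0003 -0.0008]
target [456.3  10.4] 210 units [ -4.682 -10.256   0.425]
-18.700000000000003
```

>>> {"method": "servo_tool", "body": {"rows": [{"translation": [-0.23,-0.51,0],"spin": 0,"grip": 1},{"translation": [-0.23,-0.51,0],"spin": 0,"grip": 1},{"translation": [-0.23,-0.51,0],"spin": 0,"grip": 1},{"translation": [-0.23,-0.51,0],"spin": 0,"grip": 1},{"translation": [-0.23,-0.51,0],"spin": 0,"grip": 1},{"translation": [-0.23,-0.51,0],"spin": 0,"grip": 1},{"translation": [-0.23,-0.51,0],"spin": 0,"grip": 1},{"translation": [-0.23,-0.51,0],"spin": 0,"grip": 1},{"translation": [-0.23,-0.51,0],"spin": 0,"grip": 1},{"translation": [-0.23,-0.51,0],"spin": 0,"grip": 1},{"translation": [-0.23,-0.51,0],"spin": 0,"grip": 1},{"translation": [-0.23,-0.51,0],"spin": 0,"grip": 1}]}}

```text
time: 1.8
ee_pos: [339.3, 205.1, 231.3]
ee_rot: [-0.049, 0.999, -0.0, -0.0]
force: [-0.8, -0.1, 0.4]
finger_gap: 0.1
grasp_force: 0.0
```

>>> {"method": "servo_tool", "body": {"rows": [{"translation": [-0.23,-0.51,0],"spin": 0,"grip": 1},{"translation": [-0.23,-0.51,0],"spin": 0,"grip": 1},{"translation": [-0.23,-0.51,0],"spin": 0,"grip": 1},{"translation": [-0.23,-0.51,0],"spin": 0,"grip": 1},{"translation": [-0.23,-0.51,0],"spin": 0,"grip": 1},{"translation": [-0.23,-0.51,0],"spin": 0,"grip": 1},{"translation": [-0.23,-0.51,0.2],"spin": 0,"grip": 1},{"translation": [-0.23,-0.51,0.2],"spin": 0,"grip": 1},{"translation": [0,0,0],"spin": 0,"grip": 1},{"translation": [0,0,0],"spin": 0,"grip": 1}]}}

```text
time: 2.8
ee_pos: [451.0, 12.2, 210.9]
ee_rot: [-0.049, 0.999, 0.0, -0.001]
force: [0.5, 0.5, 0.5]
finger_gap: -0.1
grasp_force: 0.0
```

Run:
```python
from h import *
s,d,r=where()
s=manip.snapshot("wrist"); T=np.eye(4);T[:3,:3]=r;T[:3,3]=d; s["T"]=T@s["T_tool_cam"]
cv2.imwrite("pics/w1.png",s["frame"][...,::-1]); P=pts(s); x,y,z=P[...,0],P[...,1],P[...,2]
print(np.round(s["T_tool_cam"],2).tolist())
rel=P[...,:2]-C; tx=rel@UX; ty=rel@UY
for nx,sx in(("near",-1),("far",1)):
    for ny,sy in(("left",1),("right",-1)):
        d=(abs(tx-sx*70)<12)&(abs(ty-sy*100)<12); 
        if d.sum()>20: print(nx,ny,z[d].mean().round(1),z[d].std().round(1))
m=(z>30)&(z<50)
print("tray extents tx",np.percentile(tx[m],[.5,99.5]),"ty",np.percentile(ty[m],[.5,99.5]))
to(-70,100,60)
```

```text
t 2.80 tcp [451.   12.2 210.9] F [0.5 0.5 0.5] gap -0.1 q6 -0.07 toolx deg -174.4 tilt [-0.0013  0.0001]
[[-0.0, -0.95, -0.3, 78.78], [1.0, 0.0, -0.0, -0.3], [0.0, -0.3, 0.95, -142.5], [0.0, 0.0, 0.0, 1.0]]
near left 176.5 104.1
near right 42.1 0.7
far right 41.9 0.7
tray extents tx [-89.79377763  87.49714592] ty [-116.73552982  120.61220189]
t 2.85 tcp [450.9  12.7 211.3] F [ 0.3 -0.3 -0.9] gap -0.3 q6 -0.07 toolx deg -174.3 tilt [-0.0007  0.0001]
target [456.3  10.4] 60 units [-0.104 -0.057  3.025]
```

>>> {"method": "servo_tool", "body": {"rows": [{"translation": [-0.1,-0.06,0.4],"spin": 0,"grip": 1},{"translation": [0,0,0.5],"spin": 0,"grip": 1},{"translation": [0,0,0.5],"spin": 0,"grip": 1},{"translation": [0,0,0.5],"spin": 0,"grip": 1},{"translation": [0,0,0.5],"spin": 0,"grip": 1},{"translation": [0,0,0.4],"spin": 0,"grip": 1},{"translation": [0,0,0.3],"spin": 0,"grip": 1},{"translation": [0,0,0.16],"spin": 0,"grip": 1},{"translation": [0,0,0],"spin": 0,"grip": 1},{"translation": [0,0,0],"spin": 0,"grip": 1}]}}

```text
time: 3.85
ee_pos: [456.9, 10.5, 49.0]
ee_rot: [-0.051, 0.999, -0.0, 0.0]
force: [-0.3, -0.2, -0.1]
finger_gap: 0.1
grasp_force: 0.0
```

>>> {"method": "servo_tool", "body": {"rows": [{"translation": [0,0,0.02],"spin": 0,"grip": 1},{"translation": [0,0,0.02],"spin": 0,"grip": 1},{"translation": [0,0,0.02],"spin": 0,"grip": 1},{"translation": [0,0,0],"spin": 0,"grip": 1},{"translation": [0,0,0],"spin": 0,"grip": 1}]}}

```text
time: 4.35
ee_pos: [456.6, 10.0, 45.4]
ee_rot: [-0.051, 0.999, -0.0, 0.0]
force: [0.3, 0.2, -0.1]
finger_gap: -0.1
grasp_force: 0.0
```

>>> {"method": "servo_tool", "body": {"rows": [{"translation": [0,0,0.02],"spin": 0,"grip": 1},{"translation": [0,0,0.02],"spin": 0,"grip": 1},{"translation": [0,0,0],"spin": 0,"grip": 1},{"translation": [0,0,0],"spin": 0,"grip": 1}]}}

```text
time: 4.75
ee_pos: [456.5, 10.1, 43.3]
ee_rot: [-0.051, 0.999, -0.0, -0.0]
force: [0.4, 0.6, -0.7]
finger_gap: 0.2
grasp_force: 0.0
```

>>> {"method": "servo_tool", "body": {"rows": [{"translation": [0,0,0.02],"spin": 0,"grip": 1},{"translation": [0,0,0.02],"spin": 0,"grip": 1},{"translation": [0,0,0],"spin": 0,"grip": 1},{"translation": [0,0,0],"spin": 0,"grip": 1}]}}

```text
time: 5.15
ee_pos: [456.7, 10.1, 42.0]
ee_rot: [-0.051, 0.999, -0.0, 0.0]
force: [-3.2, 0.3, 11.0]
finger_gap: 0.2
grasp_force: 5.6
```

>>> {"method": "servo_tool", "body": {"rows": [{"translation": [0,0,0.02],"spin": 0,"grip": 1},{"translation": [0,0,0],"spin": 0,"grip": 1},{"translation": [0,0,0],"spin": 0,"grip": 1}]}}

```text
time: 5.45
ee_pos: [456.7, 10.1, 41.9]
ee_rot: [-0.051, 0.999, -0.0, 0.001]
force: [-6.8, -0.9, 24.9]
finger_gap: -0.5
grasp_force: 12.7
```

Near-left is firm: it took 25 N and gave nothing. Next is near-right.

>>> {"method": "servo_tool", "body": {"rows": [{"translation": [0,0,-0.4],"spin": 0,"grip": 1},{"translation": [0,0,-0.6],"spin": 0,"grip": 1},{"translation": [0,-0.5,0],"spin": 0,"grip": 1},{"translation": [0,-0.5,0],"spin": 0,"grip": 1},{"translation": [0,-0.5,0],"spin": 0,"grip": 1},{"translation": [0,-0.5,0],"spin": 0,"grip": 1},{"translation": [0,-0.5,0],"spin": 0,"grip": 1},{"translation": [0,-0.5,0],"spin": 0,"grip": 1},{"translation": [0,-0.5,0],"spin": 0,"grip": 1},{"translation": [0,-0.5,0],"spin": 0,"grip": 1},{"translation": [0,0,0],"spin": 0,"grip": 1},{"translation": [0,0,0],"spin": 0,"grip": 1}]}}

```text
time: 6.65
ee_pos: [476.6, -189.0, 90.1]
ee_rot: [-0.05, 0.999, 0.0, -0.0]
force: [0.4, 0.4, 0.5]
finger_gap: -0.0
grasp_force: 0.0
```

```bash
python3 -c "
from h import *
to(-70,-100,44)"
```

```text
t 6.65 tcp [ 476.6 -189.    90.1] F [0.4 0.4 0.5] gap -0.0 q6 -0.48 toolx deg -174.2 tilt [-0.0006  0.0003]
target [ 476.5 -188.6] 44 units [0.001 0.009 0.921]
```

>>> {"method": "servo_tool", "body": {"rows": [{"translation": [0,0,0.4],"spin": 0,"grip": 1},{"translation": [0,0,0.35],"spin": 0,"grip": 1},{"translation": [0,0,0.15],"spin": 0,"grip": 1},{"translation": [0,0,0.02],"spin": 0,"grip": 1},{"translation": [0,0,0],"spin": 0,"grip": 1},{"translation": [0,0,0],"spin": 0,"grip": 1}]}}

```text
time: 7.25
ee_pos: [477.4, -188.8, 45.1]
ee_rot: [-0.051, 0.999, -0.0, 0.001]
force: [0.4, -0.2, -1.1]
finger_gap: -0.3
grasp_force: 0.0
```

>>> {"method": "servo_tool", "body": {"rows": [{"translation": [0,0,0.02],"spin": 0,"grip": 1},{"translation": [0,0,0.02],"spin": 0,"grip": 1},{"translation": [0,0,0],"spin": 0,"grip": 1},{"translation": [0,0,0],"spin": 0,"grip": 1}]}}

```text
time: 7.65
ee_pos: [476.9, -188.9, 42.4]
ee_rot: [-0.051, 0.999, -0.0, 0.0]
force: [-0.6, -1.1, 0.3]
finger_gap: 0.2
grasp_force: 0.0
```

>>> {"method": "servo_tool", "body": {"rows": [{"translation": [0,0,0.02],"spin": 0,"grip": 1},{"translation": [0,0,0],"spin": 0,"grip": 1},{"translation": [0,0,0],"spin": 0,"grip": 1}]}}

```text
time: 7.95
ee_pos: [477.0, -189.0, 41.5]
ee_rot: [-0.051, 0.999, -0.0, 0.0]
force: [-0.5, -0.1, 2.4]
finger_gap: 0.0
grasp_force: 1.3
```

>>> {"method": "servo_tool", "body": {"rows": [{"translation": [0,0,0.02],"spin": 0,"grip": 1},{"translation": [0,0,0.02],"spin": 0,"grip": 1},{"translation": [0,0,0],"spin": 0,"grip": 1},{"translation": [0,0,0],"spin": 0,"grip": 1}]}}

```text
time: 8.35
ee_pos: [476.8, -189.0, 39.3]
ee_rot: [-0.051, 0.999, -0.0, -0.0]
force: [-1.6, -1.3, 3.9]
finger_gap: -0.2
grasp_force: 1.7
```

Near-right is sinking (39.3 mm at about 4 N). I'll press it to the bottom.

>>> {"method": "servo_tool", "body": {"rows": [{"translation": [0,0,0.02],"spin": 0,"grip": 1},{"translation": [0,0,0.02],"spin": 0,"grip": 1},{"translation": [0,0,0.02],"spin": 0,"grip": 1},{"translation": [0,0,0],"spin": 0,"grip": 1},{"translation": [0,0,0],"spin": 0,"grip": 1}]}}

```text
time: 8.85
ee_pos: [476.8, -189.1, 37.2]
ee_rot: [-0.051, 0.999, -0.0, 0.0]
force: [-5.4, -2.4, 16.0]
finger_gap: 0.0
grasp_force: 8.0
```

```bash
cat > tabs.py <<'E'
from h import *
where()
s=manip.snapshot("top"); P=pts(s); rel=P[...,:2]-C; tx=rel@UX; ty=rel@UY; z=P[...,2]
for nx,sx in(("near",-1),("far",1)):
    for ny,sy in(("left",1),("right",-1)):
        d=(abs(tx-sx*70)<10)&(sy*ty>125)&(sy*ty<162)&(z>3)
        if d.sum()>8:
            k=np.polyfit(sy*ty[d]-117,z[d],1); print(nx,ny,"slope rad %.2f"%np.arctan(k[0]),"z at pad r %.1f"%np.polyval(k,30),"zmax %.1f"%z[d].max(),"tmax %.1f"%((sy*ty)[d].max()),"n",d.sum())
        e=(abs(tx-sx*70)<12)&(abs(sy*ty-100)<12); print("   ear",z[e].mean().round(1))
m=(z>28)&(z<46)&(abs(tx)<110)&(abs(ty)<128); print("extent",np.percentile(tx[m],[.3,99.7]).round(1),np.percentile(ty[m],[.3,99.7]).round(1))
E
python3 tabs.py
```

```text
t 8.85 tcp [ 476.8 -189.1   37.2] F [-5.4 -2.4 16. ] gap 0.0 q6 -0.48 toolx deg -174.2 tilt [ 0.0003 -0.0008]
near left slope rad 0.23 z at pad r 20.5 zmax 28.6 tmax 161.6 n 124
   ear 42.7
near right slope rad -0.02 z at pad r 531.6 zmax 544.2 tmax 161.9 n 345
   ear 533.5
far left slope rad 0.21 z at pad r 19.6 zmax 29.3 tmax 161.6 n 115
   ear 47.0
far right slope rad 0.40 z at pad r 21.4 zmax 29.6 tmax 159.2 n 104
   ear 42.6
extent [-89.7  89.7] [-120.4  117.9]
```

It bottomed out at 37.2 mm with 16 N, and the diagonally opposite ear rose 5 mm, so near-right is the loose corner. Now I'll release it and move out over its tab.

>>> {"method": "servo_tool", "body": {"rows": [{"translation": [0,0,-0.05],"spin": 0,"grip": 1},{"translation": [0,0,-0.05],"spin": 0,"grip": 1},{"translation": [0,0,-0.1],"spin": 0,"grip": 1},{"translation": [0,0,-0.4],"spin": 0,"grip": 1},{"translation": [0,0,-0.5],"spin": 0,"grip": 1},{"translation": [0,0,-0.5],"spin": 0,"grip": 1},{"translation": [0,0.5,-0.5],"spin": 0,"grip": 1},{"translation": [0.5,0.5,-0.5],"spin": 0,"grip": 1},{"translation": [0.5,0.5,-0.5],"spin": 0,"grip": 1},{"translation": [0,0,0],"spin": 0,"grip": 1},{"translation": [0,0,0],"spin": 0,"grip": 1}]}}

```text
time: 10.0
ee_pos: [419.9, -119.0, 192.0]
ee_rot: [-0.052, 0.999, -0.0, 0.001]
force: [-0.4, -0.3, -1.0]
finger_gap: 0.1
grasp_force: 0.0
```

```bash
python3 tabs.py
python3 - <<'E'
from h import *
s,d,r=where()
s=manip.snapshot("wrist"); T=np.eye(4);T[:3,:3]=r;T[:3,3]=d; s["T"]=T@s["T_tool_cam"]
cv2.imwrite("pics/w2.png",s["frame"][...,::-1]); P=pts(s); z=P[...,2]
rel=P[...,:2]-C; tx=rel@UX; ty=rel@UY
m=(abs(ty+150)<20)&(tx<-30)&(tx>-120)&(z>8)&(z<45)
print("tab n",m.sum(),"tx",np.percentile(tx[m],[2,98]),"ty",np.percentile(ty[m],[1,99]),"z",np.percentile(z[m],[1,50,99]))
to(-70,-149,60)
E
```

```text
t 10.00 tcp [ 419.9 -119.   192. ] F [-0.4 -0.3 -1. ] gap 0.1 q6 -0.38 toolx deg -174.1 tilt [ 0.0022 -0.0003]
near left slope rad 0.23 z at pad r 20.8 zmax 31.4 tmax 161.8 n 122
   ear 42.0
   ear nan
far left slope rad 0.22 z at pad r 20.0 zmax 29.0 tmax 160.8 n 114
   ear 41.9
far right slope rad 0.29 z at pad r 22.9 zmax 28.6 tmax 159.5 n 16
   ear nan
extent [-89.6  90.1] [-80.9 118.5]
t 10.05 tcp [ 420.1 -119.3  191.3] F [-0.4  0.2  0.2] gap 0.0 q6 -0.38 toolx deg -174.1 tilt [ 0.001  -0.0001]
tab n 733 tx [-82.3696766  -57.31503716] ty [-152.85511133 -130.22377642] z [18.72036757 26.84654567 34.26383906]
t 10.10 tcp [ 420.  -119.5  190.8] F [ 0.5  0.3 -0.3] gap -0.2 q6 -0.38 toolx deg -174.1 tilt [-0.0001  0.0001]
target [ 481.4 -237.3] 60 units [-0.982 -2.469  2.616]tabs.py:9: RuntimeWarning: Mean of empty slice.
  e=(abs(tx-sx*70)<12)&(abs(sy*ty-100)<12); print("   ear",z[e].mean().round(1))
  ret = ret.dtype.type(ret / rcount)
```

View pics/w2.png

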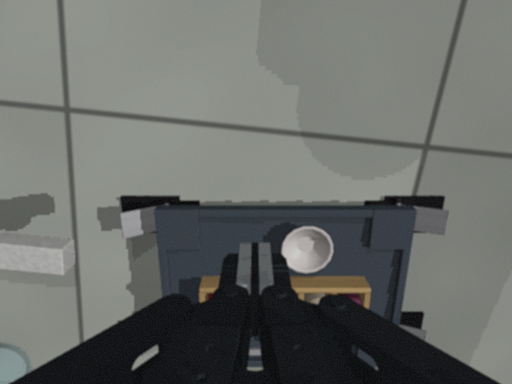

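The wrist view shows the near-right tab at about (138,220), standing steeper than the near-left one at (430,218). Its tip is at z≈34, so it has sprung, and its centre is at tray x ≈ -70 as expected. I'll move over it.

>>> {"method": "servo_tool", "body": {"rows": [{"translation": [-0.2,-0.5,0.3],"spin": 0,"grip": 1},{"translation": [-0.2,-0.5,0.3],"spin": 0,"grip": 1},{"translation": [-0.2,-0.5,0.4],"spin": 0,"grip": 1},{"translation": [-0.2,-0.5,0.4],"spin": 0,"grip": 1},{"translation": [-0.18,-0.47,0.4],"spin": 0,"grip": 1},{"translation": [0,0,0.4],"spin": 0,"grip": 1},{"translation": [0,0,0.4],"spin": 0,"grip": 1},{"translation": [0,0,0],"spin": 0,"grip": 1},{"translation": [0,0,0],"spin": 0,"grip": 1}]}}

```text
time: 11.0
ee_pos: [480.6, -237.4, 60.5]
ee_rot: [-0.051, 0.999, 0.001, -0.001]
force: [0.4, -0.4, 0.1]
finger_gap: 0.2
grasp_force: 0.0
```

```bash
python3 -c "
from h import *
to(-70,-149,9)"
```

```text
t 11.00 tcp [ 480.6 -237.4   60.5] F [ 0.4 -0.4  0.1] gap 0.2 q6 -0.56 toolx deg -174.2 tilt [-0.0019  0.0009]
target [ 481.4 -237.3] 9 units [-1.80e-02 -1.00e-03  1.03e+00]
```

Now down slowly onto the tab.

>>> {"method": "servo_tool", "body": {"rows": [{"translation": [-0.02,0,0.2],"spin": 0,"grip": 1},{"translation": [0,0,0.2],"spin": 0,"grip": 1},{"translation": [0,0,0.1],"spin": 0,"grip": 1},{"translation": [0,0,0.1],"spin": 0,"grip": 1},{"translation": [0,0,0.1],"spin": 0,"grip": 1},{"translation": [0,0,0.05],"spin": 0,"grip": 1},{"translation": [0,0,0.05],"spin": 0,"grip": 1},{"translation": [0,0,0],"spin": 0,"grip": 1}]}}

```text
time: 11.8
ee_pos: [481.8, -237.1, 21.2]
ee_rot: [-0.051, 0.999, 0.0, -0.0]
force: [0.6, -0.3, 0.4]
finger_gap: -0.4
grasp_force: 0.0
```

>>> {"method": "servo_tool", "body": {"rows": [{"translation": [0,0,0.05],"spin": 0,"grip": 1},{"translation": [0,0,0.05],"spin": 0,"grip": 1},{"translation": [0,0,0.05],"spin": 0,"grip": 1},{"translation": [0,0,0],"spin": 0,"grip": 1}]}}

```text
time: 12.2
ee_pos: [481.6, -237.0, 13.5]
ee_rot: [-0.051, 0.999, 0.0, -0.0]
force: [-1.1, 0.4, 0.5]
finger_gap: -0.1
grasp_force: 0.0
```

>>> {"method": "servo_tool", "body": {"rows": [{"translation": [0,0,0.04],"spin": 0,"grip": 1},{"translation": [0,0,0.03],"spin": 0,"grip": 1},{"translation": [0,0,0],"spin": 0,"grip": 1}]}}

```text
time: 12.5
ee_pos: [481.8, -237.1, 10.1]
ee_rot: [-0.051, 0.999, 0.0, -0.0]
force: [0.9, 0.4, -1.2]
finger_gap: 0.2
grasp_force: 0.0
```

>>> {"method": "servo_tool", "body": {"rows": [{"translation": [0,0,0.02],"spin": 0,"grip": 1},{"translation": [0,0,0],"spin": 0,"grip": 1},{"translation": [0,0,0],"spin": 0,"grip": 1}]}}

```text
time: 12.8
ee_pos: [481.8, -237.1, 9.3]
ee_rot: [-0.051, 0.999, -0.0, -0.0]
force: [-0.3, -0.9, -0.2]
finger_gap: 0.0
grasp_force: 0.0
```

>>> {"method": "servo_tool", "body": {"rows": [{"translation": [0,0,0.02],"spin": 0,"grip": 1},{"translation": [0,0,0],"spin": 0,"grip": 1},{"translation": [0,0,0],"spin": 0,"grip": 1}]}}

```text
time: 13.1
ee_pos: [481.9, -237.2, 8.5]
ee_rot: [-0.051, 0.999, -0.0, 0.0]
force: [-0.4, -0.2, 2.4]
finger_gap: 0.2
grasp_force: 1.1
```

Run:
```python
from h import *
s=manip.snapshot("side"); cv2.imwrite("pics/s2.png",cv2.resize(s["frame"][200:310,200:360,::-1],None,fx=5,fy=5,interpolation=cv2.INTER_CUBIC))
```

```text
(no output)
```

View pics/s2.png

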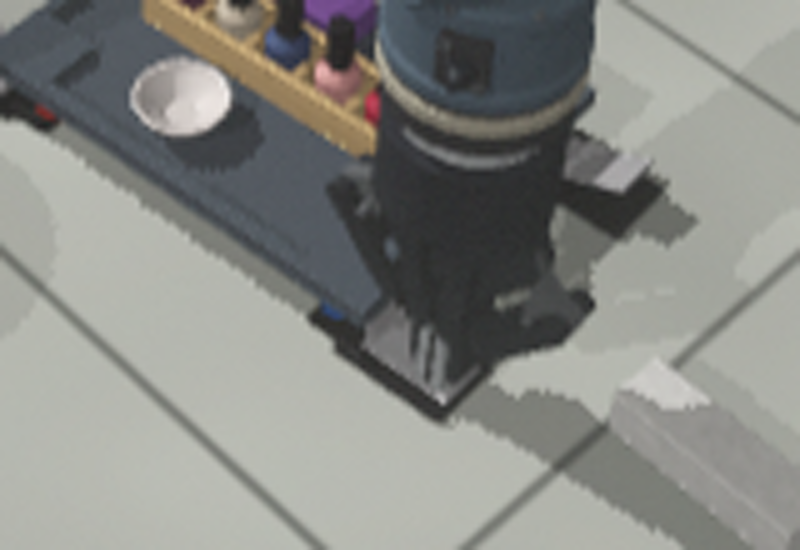

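The crop shows the fingers on the near-right tab at about (420,370), and the tab looks flat on its base. I'll press about 1 mm more to seat it, then lift off and check.

>>> {"method": "servo_tool", "body": {"rows": [{"translation": [0,0,0.015],"spin": 0,"grip": 1},{"translation": [0,0,0],"spin": 0,"grip": 1},{"translation": [0,0,0],"spin": 0,"grip": 1}]}}

```text
time: 13.45
ee_pos: [482.0, -237.2, 7.9]
ee_rot: [-0.051, 0.999, -0.0, 0.0]
force: [-0.9, 0.3, 5.2]
finger_gap: -0.3
grasp_force: 2.8
```

>>> {"method": "servo_tool", "body": {"rows": [{"translation": [0,0,-0.1],"spin": 0,"grip": 1},{"translation": [0,0,-0.3],"spin": 0,"grip": 1},{"translation": [0,0,-0.6],"spin": 0,"grip": 1},{"translation": [0,0,-0.6],"spin": 0,"grip": 1},{"translation": [0,0,-0.6],"spin": 0,"grip": 1},{"translation": [0.5,0,-0.6],"spin": 0,"grip": 1},{"translation": [0.6,0,-0.6],"spin": 0,"grip": 1},{"translation": [0.6,0,0],"spin": 0,"grip": 1},{"translation": [0.6,0,0],"spin": 0,"grip": 1},{"translation": [0.6,0,0],"spin": 0,"grip": 1},{"translation": [0,0,0],"spin": 0,"grip": 1},{"translation": [0,0,0],"spin": 0,"grip": 1}]}}

```text
time: 14.65
ee_pos: [337.4, -252.0, 178.0]
ee_rot: [-0.05, 0.999, -0.0, 0.0]
force: [-0.0, -0.1, 0.2]
finger_gap: 0.6
grasp_force: 0.0
```

```bash
python3 tabs.py
python3 - <<'E'
from h import *
s=manip.snapshot("side"); cv2.imwrite("pics/s3.png",cv2.resize(s["frame"][160:310,180:360,::-1],None,fx=4,fy=4,interpolation=cv2.INTER_CUBIC))
P=pts(s); rel=P[...,:2]-C; tx=rel@UX; ty=rel@UY; z=P[...,2]
for r in(30,36,42): 
    m=(abs(tx+70)<9)&(abs(ty+117+r)<3); print(r,z[m].mean().round(1),m.sum())
E
```

```text
t 14.65 tcp [ 337.4 -252.   178. ] F [-0.  -0.1  0.2] gap 0.6 q6 -0.74 toolx deg -174.2 tilt [ 0.0008 -0.0005]
near left slope rad 0.33 z at pad r 21.6 zmax 29.9 tmax 160.9 n 120
   ear 42.0
near right slope rad 0.00 z at pad r 9.5 zmax 15.7 tmax 161.6 n 114
   ear 42.2
far left slope rad 0.24 z at pad r 20.3 zmax 30.1 tmax 161.9 n 114
   ear 42.4
far right slope rad 0.37 z at pad r 21.5 zmax 30.3 tmax 161.1 n 119
   ear 42.4
extent [-89.5  89.7] [-120.2  118.3]
30 9.2 18
36 10.0 18
42 8.5 23
```

View pics/s3.png

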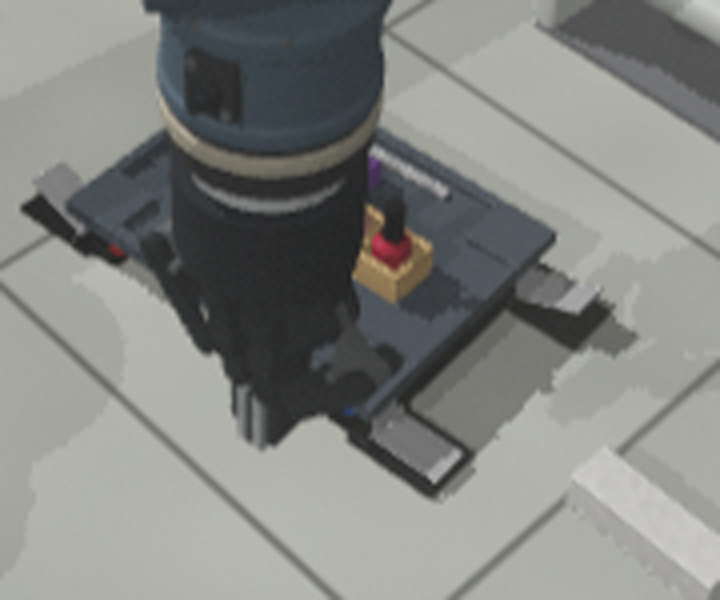

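The near-right tab at (415,445) lies flat at z≈9.4 mm with zero slope. The other three still stand as before, all four ears are at about 42 mm, and the arm is clear. I'm handing in.

```bash
python3 -c "
from cell import manip
print(manip.close_job())"
```

```text
the job is handed in; nothing more can be done
None
```

The near-right corner was the loose one: I pressed its shim flat, left the other three shims up with the tray level and in place, and handed the job in (no verdict was returned).

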